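# Take the slide magazine out of the scanner

## Robot

A 6-joint arm with a two-finger parallel gripper is mounted at the origin on a cart in front of the work surface, level with it; the furniture and walls round the work are solid. World frame = base frame: x ahead of the robot, y to its left, z up, the work surface at z = 0. Lengths are in m, angles in rad, forces in N, time in s.
With the tool pointing down it reaches from about 0.35 to 0.725 m from the base axis. Payload 6 kg.
Tool frame: the origin (TCP) lies midway between the tips of the shut fingers; the grasp point (between the pads) lies 19 mm behind it (manip.hold_point_z is the distance from the TCP to the grasp point, in m); z points along the fingers, y is the line along which they close (so a half turn about z gives the same grasp; the last joint's range is limited). The gripper opens to 85 mm and grips with 20 to 120 N. Pads are 22 mm wide; open, the fingers measure 114 mm over their backs; the gripper's body (76 mm by 85 mm) begins 54 mm behind the grasp point. The pads swing forward as they close: fully open they stand 13 mm farther back than shut.
Start: joints at [1.617, 0.04, 0.085, 0, -1.615, -0.334], TCP at [0.17, 0.575, 0.231] pointing down, gripper open.
Joint ranges: [-2.56, 2.56], [-1.29, 2.01], [-1.08, 1.49], [-3.29, 1.98], [-2.81, -0.18], [-2.99, 2.99]. Speed limits (rad/s): [2.57, 2.57, 3.01, 3.14, 3.14, 3.14].

## Interface

Orientations are given as a unit quaternion [w, x, y, z].
In Python, from station import manip gives the robot as it stands.
- The arm moves only by the shell command python3 -m crank 'ROWS' [FORCE]. ROWS is JSON, a list that holds one entry, the list of rows, each a list of 7 numbers: the shift along the tool's x, y, z in mm, then the turn, a rotation vector about the tool's x, y, z in degrees, then the finger opening in mm, from 0 to 85.4. In form: [[[dx, dy, dz, rx, ry, rz, hand], ...]]. A call has 1 to 10 rows; each row is the pose to reach, as a shift and turn from the pose commanded when the call began, along the tool's axes at that moment; what a row does not reach only later rows make up. A row lasts 1/10 s, in which the tool goes at most 50 mm and 8.59 degrees, less where a joint would pass 70% of its speed; a pose out of reach is approached as far as the arm can. A call with a gripper value outside its range is refused whole. The fingers move at their own pace and stop on an object; FORCE is the grip in N (left out, the last holds). Time passes only in rows, so rows that repeat a pose let the fingers close. It gives the time, the measured TCP pose, the force, the opening and the grip force at its end, in the units of the state.
- manip.observe(): the state, without advancing time (a new reading comes with each control period).
- manip.camera(name): name is "scene" or "top"; returns the picture (420x560x3 uint8, blue, green, red); there is no depth.
- manip.calibration(name): a dict with "vfov" (degrees; the focal length in pixels is half the picture's height over the tangent of half this angle, whatever the lens; pixels are square), "cx", "cy" (the principal point, pixels), "xyz" and "orientation" of the camera in the world. Camera axes: x right, y down, z forward; pixel columns grow to the right and rows downward; lengths in m; the calibration is good to about 2 mm. A picture is of the moment at which its call begins. calibration takes no time and is no camera call.
- manip.finish_job(): hands the job in; it is judged then, once.
Trained networks look in the newest picture that a camera, given by its name, has taken for a name from the list of things; names that differ only in an ending like _2 or _b are one class to them, and where a whole thing is asked for, a point or a joint stands for the part that bears it (a point fixed in the world has none). Each returns a list of dicts, best first, with "p" (0 to 1); they miss things now and then, are a little off and sometimes report something else, mostly with a low value. They report only what shows in the picture. A call takes as long as a camera call.
- manip.look_for(camera, target): "position" ([row, column] in pixels, amid what is visible of it).
- manip.trace(camera, target): "pixels" (420x560 bool, what is visible of it) and "position" ([row, column] in pixels, amid what is visible of it).
The state is a dict: "time_s": time; "q": joint angles; "joint_vel": joint speeds; "joint_efforts": joint torques, N m; "tool_pos": TCP position; "ee_rot": TCP orientation; "contact_force": force on the tool from outside, world axes, zero at the start; "wrist_torque": the same for the moment, N m; "grip_width": opening from 0.0 (shut) to 1.0 (fully open); "grip_force": force on a finger pad.
Only numpy, scipy, OpenCV 4.12 (cv2) and the standard library are available. Lean on these libraries where they do the work, as an engineer would, in place of code of your own. Each camera call takes 0.05 s, during which the arm holds its last target. There are 200 camera calls.

## Task

The slides in the scanner are done, so take their magazine out. Draw the scanner's carriage out until it comes up against its stop; then squeeze together the two orange spring catches that lock the magazine in its dock, lift the magazine out well clear of carriage and scanner, and finish with the gripper holding it up, level and still, both catches squeezed in. Leave the carriage out and the things lying about where they are.

Things in the scene. Friction and masses are not known exactly. Their poses are not given: they have to be found in the camera images.
- scanner: slide scanner, a grey box standing fixed on the bench, 142 deep (x) x 156 wide (y) x 95 mm high, with an open mouth in its front, 128 mm wide and up to 75 mm above the bench. Origin on the bench under the middle of its front face; its own +x points from the front face into the scanner, +y to the left seen from the front, +z up
- carriage (a joint): black carriage that slides straight out of the scanner's mouth, along the scanner's own -x; value in m: 0 parked in, as it starts, 0.110 drawn out against its stop. Friction about 1.5 N; it stays where it is left. Its flat deck, 150 x 88 mm, has its top 13 mm above the bench
- pull (a point): centre of the top of the carriage's pull, an upright black tab on the deck, 14 mm thick (along the scanner's x), 30 mm wide (along its y), its top 54 mm above the bench and 41 mm above the deck; it stands 75 mm in front of the dock's centre, and at the start 35 to 55 mm in front of the scanner's front face. Axes parallel to the scanner's
- dock (a point): centre of the dock's floor on the carriage's deck, 13 mm above the bench, where the middle of the magazine's underside sits; at the start 20 to 40 mm inside the scanner's front face, at the stop 70 to 90 mm in front of it. Axes parallel to the scanner's. On each y side a fixed keeper lip, top 26 mm above the bench, reaching 41.5 mm from the middle, overhangs the catch's hook
- magazine: grey magazine with eight white 50 mm slides standing in it, 58 (x) x 40 (y) x 53 mm high without its catches, about 0.2 kg. Origin at the centre of its underside, z up, axes parallel to the scanner's while docked. On each y end, at the middle of x, stands an orange catch; the two measure 59 mm over their outer faces at rest, 47 mm squeezed in
- catch_l (a joint): orange ribbed catch plate on the magazine's +y end, 25 mm wide (x), bare to the fingers from 14 to 45 mm above the magazine's underside. Value in m: 0 sprung out (its hook is locked under the dock's lip), 0.006 squeezed fully in; spring 1.5 N to start, 4.5 N fully in; the hook clears the lip from 0.004
- catch_r (a joint): the same catch on the magazine's -y end
- spare_magazine: bystander: empty magazine of the same make without slides, standing on the bench, 58 x 71 x 46 mm; origin at its underside
- blower: bystander: black rubber dust blower with a red nozzle, lying, 50 x 98 x 50 mm
- brush: bystander: flat wooden dust brush, lying, 51 x 85 x 12 mm
- film_can_clear: bystander: milky clear film can with a grey lid, standing, 34 mm across, 51 mm high
- film_can_black: bystander: black film can, standing, 34 mm across, 51 mm high
- lens_case: bystander: small clear lens case with a black lid, standing, 54 mm across, 42 mm high

How it is judged:
By the outcome, as a careful person would: the job done as asked, in the order asked, and still so for the second after the job is handed in, while the arm keeps its last pose, push and grip.
It also fails if it takes over 48 s, if anything falls off the work surface, if the arm or the gripper's body presses on something with over 40 N, if the wrist force passes 120 N, or if a joint passes its speed limit or range.

## Working session

There is one attempt and no reset: what is moved stays moved. The work goes in short steps, Python scripts to look and compute and a shell command to move; the robot and the scene stay as the last step left them, time stands still between calls to the robot, and variables do not carry over. Pictures are saved under pics/ and viewed, at most 10 in all, crops included, and the job is handed in when it is done.

```bash
mkdir -p pics
python3 - <<'E'
from station import manip
import cv2
print(manip.observe())
for c in("scene","top"):
    im=manip.camera(c); cv2.imwrite(f"pics/{c}0.png",im); print(c,manip.calibration(c))
    for t in("pull","magazine","catch_l","catch_r","scanner","carriage","spare_magazine"):
        print(t,[(r["position"],round(r["p"],2)) for r in manip.look_for(c,t)[:3]])
E
```

```text
{'time_s': 0.0, 'q': array([ 1.61667984e+00,  4.08140774e-02,  8.38353722e-02, -4.63437664e-04,
       -1.61552998e+00, -3.33703345e-01]), 'joint_vel': array([ 0.00027004, -0.00012793,  0.00042131, -0.00012669, -0.00053443,
        0.00178178]), 'joint_efforts': array([ 1.64928692e-04, -3.68201208e+01,  3.47410190e+01,  6.93220139e+00,
       -5.43047659e-03,  5.33893250e-07]), 'tool_pos': array([0.17014353, 0.57502613, 0.23029116]), 'ee_rot': array([ 8.84478101e-04,  9.89663895e-01, -1.43403584e-01, -6.58155100e-05]), 'contact_force': array([-0.06168477,  0.0784151 ,  0.30002179]), 'wrist_torque': array([ 0.06338521, -0.00425427,  0.0440537 ]), 'grip_force': 0.0, 'grip_width': 1.0023251972074896}
scene {'vfov': 53.956027069321095, 'cx': 278.8638776243153, 'cy': 205.8870927594245, 'xyz': array([ 0.0013851 , -1.04205579,  0.69757759]), 'orientation': array([-0.50176835,  0.82703683, -0.21786778,  0.12950764])}
pull [([229.3, 282.2], 0.84)]
magazine [([229.8, 283.0], 0.21)]
catch_l []
catch_r []
scanner [([211.0, 315.8], 0.7)]
carriage [([229.7, 284.9], 0.64), ([280.1, 314.3], 0.35)]
spare_magazine [([198.6, 209.2], 0.63)]
top {'vfov': 45.41096956490534, 'cx': 277.92538940170533, 'cy': 201.72834984198525, 'xyz': array([ 0.39203043, -0.04321994,  1.35771882]), 'orientation': array([-0.049956  ,  0.71552644, -0.69506121,  0.04915522])}
pull [([204.7, 281.5], 0.82)]
magazine [([191.8, 285.1], 0.4)]
catch_l [([265.7, 374.5], 0.45)]
catch_r [([265.7, 374.5], 0.45)]
scanner [([159.5, 289.3], 0.92)]
carriage [([158.5, 284.4], 0.7), ([204.4, 280.9], 0.65)]
spare_magazine [([246.9, 158.1], 0.91)]
```

View pics/scene0.png

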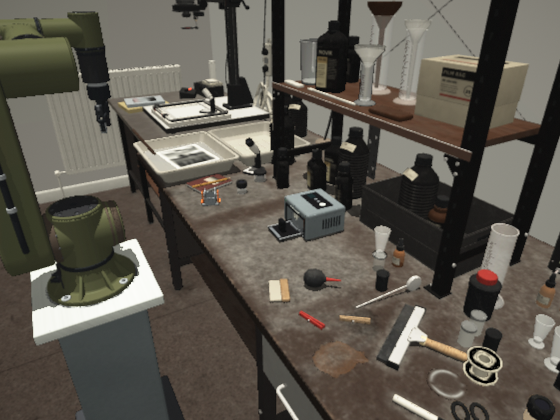

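View pics/top0.png

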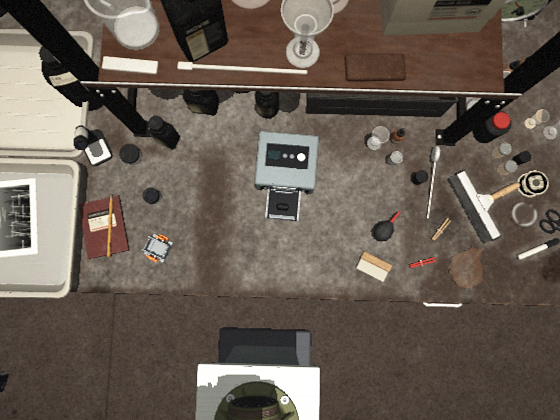

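The scene picture shows the scanner at (215,315) with the pull at (229,282) and the arm far left. The top picture shows the scanner at (160,288), the deck and pull in front at (205,282), the spare magazine at (247,158), and the bystanders to the right, clear of the pull-out path.

```bash
cat > h.py <<'E'
from station import manip
import numpy as np, cv2
from scipy.spatial.transform import Rotation as R
def cam(c):
    k=manip.calibration(c); q=k["orientation"]
    return k, 210/np.tan(np.radians(k["vfov"])/2), R.from_quat(np.r_[q[1:],q[0]]).as_matrix()
def proj(c,p):
    k,f,M=cam(c); v=(np.asarray(p)-k["xyz"])@M; return k["cy"]+f*v[...,1]/v[...,2], k["cx"]+f*v[...,0]/v[...,2]
def ray(c,rc,z):
    k,f,M=cam(c); d=M@np.array([(rc[1]-k["cx"])/f,(rc[0]-k["cy"])/f,1]); o=k["xyz"]
    return o+d*(z-o[2])/d[2]
def tool():
    s=manip.observe(); q=s["ee_rot"]; return s["tool_pos"],R.from_quat(np.r_[q[1:],q[0]])
E
python3 - <<'E'
from h import *
p,r=tool(); print("tcp",p,proj("top",p),proj("scene",p),"base",proj("top",[0,0,0]))
print(r.as_matrix().round(3))
im=manip.camera("top"); 
t=manip.trace("top","scanner")[0]; m=t["pixels"].astype(np.uint8)
c=max(cv2.findContours(m,0,2)[0],key=cv2.contourArea)
print("box",cv2.minAreaRect(c),cv2.approxPolyDP(c,5,True).reshape(-1,2).tolist())
for rc in cv2.boxPoints(cv2.minAreaRect(c)): print(rc,ray("top",rc[::-1],.095))
for n in("pull",):
    for t in manip.trace("top",n): 
        c=max(cv2.findContours(t["pixels"].astype(np.uint8),0,2)[0],key=cv2.contourArea);print(n,t["p"],t["position"],cv2.minAreaRect(c),ray("top",t["position"],.054))
manip.camera("scene")
for t in manip.trace("scene","pull"): print(t["p"],t["position"],ray("scene",t["position"],.04))
cv2.imwrite("pics/a.png",cv2.resize(im[120:240,220:360],None,fx=5,fy=5,interpolation=2))
E
```

```text
tcp [0.17027668 0.57532565 0.23126173] (np.float64(367.666914833699), np.float64(-11.153011525053557)) (np.float64(132.22444813933856), np.float64(106.40710641099705)) base (np.float64(426.11279862352774), np.float64(256.2226589107625))
[[ 0.959 -0.284  0.   ]
 [-0.284 -0.959 -0.   ]
 [ 0.     0.    -1.   ]]
box ((285.7617492675781, 161.7401580810547), (60.64072799682617, 58.77819061279297), 4.969740867614746) [[260, 131], [255, 187], [311, 193], [317, 137]]
[253.00941 188.39212] [0.60278315 0.0253194  0.095     ]
[258.10132 129.8349 ] [0.75701059 0.01764508 0.095     ]
[318.5141 135.0882] [ 0.74756531 -0.13921397  0.095     ]
[313.42218 193.64542] [ 0.59370554 -0.12895831  0.095     ]
pull 0.92 [201.1, 282.5] ((282.259765625, 203.74212646484375), (32.634647369384766, 30.681541442871094), 6.115503787994385) [ 0.57809699 -0.05101211  0.054     ]
0.73 [230.3, 283.6] [ 0.54899601 -0.09267009  0.04      ]
0.73 [212.9, 315.3] [ 0.69681918 -0.04766041  0.04      ]
0.46 [259.1, 382.0] [ 0.70747137 -0.36082848  0.04      ]
```

View pics/a.png

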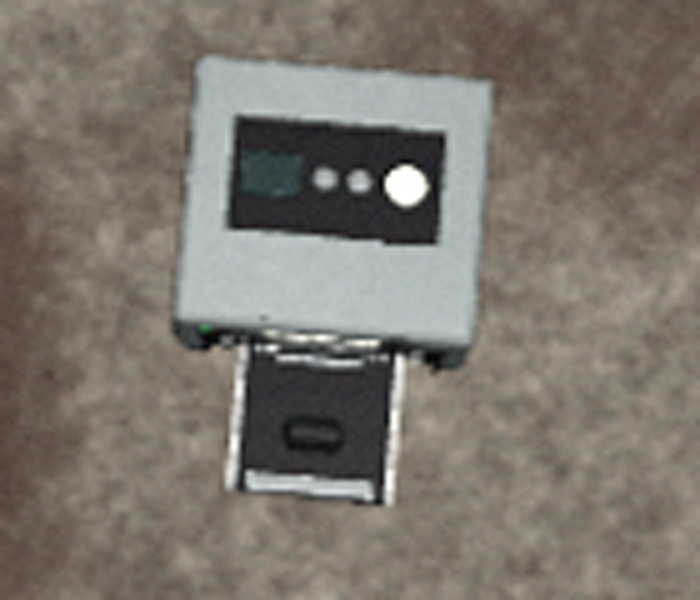

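The crop shows the pull top at about (207,283) in the full picture and the scanner's top front corners at (184,255) and (189,314), so I can get its yaw.

```bash
cat >> h.py <<'E'
def go(P,yaw):
    "rows shift (mm) and rz (deg) from now to TCP P with tool y along world direction yaw+90 (down)"
    p,r=tool(); x=np.array([np.cos(yaw),np.sin(yaw),0]); z=np.array([0,0,-1.])
    out=[]
    for s in(1,-1):
        T=R.from_matrix(np.c_[s*x,np.cross(z,s*x),z]); out.append(np.degrees((r.inv()*T).as_rotvec()).round(1))
    print("shift",(1000*r.inv().apply(np.asarray(P)-p)).round(1),"rot",out[0],out[1])
E
python3 - <<'E'
from h import *
f=lambda u,v:(120+v/5-.4,220+u/5-.4)
C=[ray("top",f(*a),.095) for a in((198,57),(492,82),(470,345),(177,320))]
for a in C: print(a)
for a,b in((3,0),(2,1)): d=C[b]-C[a]; print("yaw x",np.degrees(np.arctan2(d[1],d[0])),np.linalg.norm(d))
for a,b in((1,0),(2,3)): d=C[b]-C[a]; print("yaw y",np.degrees(np.arctan2(d[1],d[0]))-90,np.linalg.norm(d))
mid=(C[2]+C[3])/2; pl=ray("top",f(314,434),.054); print("front",mid,"pull",pl)
yaw=np.radians(-4)
x=np.array([np.cos(yaw),np.sin(yaw),0]);y=np.array([-x[1],x[0],0])
print("in scanner frame",(pl-mid)@x,(pl-mid)@y)
go(pl+[0,0,.1],yaw)
E
```

```text
[0.75398224 0.01469087 0.095     ]
[ 0.74509706 -0.1379263   0.095     ]
[ 0.60674261 -0.12916337  0.095     ]
[0.61532958 0.02068339 0.095     ]
yaw x -2.474763742922994 0.13878209237649236
yaw x -3.6240907018874773 0.13863168185069047
yaw y -3.331927824399898 0.1528755897529391
yaw y -3.279751106729748 0.15009259459223417
front [ 0.6110361  -0.05423999  0.095     ] pull [ 0.56406856 -0.05113837  0.054     ]
in scanner frame -0.0470694793037836 -0.0001822262891370502
shift [555.4 488.9  77.3] rot [  0.   -0.  -12.5] [ -0.   -0.  167.5]
```

```bash
python3 -m crank '[[[50,44,0,0,0,-3,60],[100,88,0,0,0,-6,60],[138,122,10,0,0,-9,60],[172,152,20,0,0,-13.3,60],[210,185,30,0,0,-13.3,60],[246,217,40,0,0,-13.3,60],[283,250,50,0,0,-13.3,60],[320,282,60,0,0,-13.3,60],[357,314,70,0,0,-13.3,60],[394,347,77,0,0,-13.3,60]]]'
python3 - <<'E'
from h import *
go([.564,-.0515,.12],np.radians(-3.2))
E
```

```text
time_s: 2.05
tool_pos: [0.4334, 0.1557, 0.1595]
ee_rot: [-0.0, 1.0, -0.028, 0.0]
contact_force: [0.6, 0.4, 0.4]
grip_width: 0.705
grip_force: 0.0
shift [141.8 199.8  39.4] rot [-0. -0.  0.] [ 1.0e-01 -1.0e-01 -1.8e+02]
```

```bash
python3 -m crank '[[[28,40,0,0,0,0,60],[57,80,0,0,0,0,60],[85,120,10,0,0,0,60],[114,160,20,0,0,0,60],[142,200,30,0,0,0,60],[142,200,39,0,0,0,60],[142,200,39,0,0,0,60]]]'
python3 - <<'E'
from h import *
go([.564,-.0515,.026],np.radians(-3.2))
im=manip.camera("top");print(manip.look_for("top","pull")[:2]); b=manip.camera("scene")
cv2.imwrite("pics/b.png",np.hstack([cv2.resize(im[120:240,230:330],(400,480)),cv2.resize(b[160:280,250:350],(400,480))]))
E
```

```text
time_s: 2.75
tool_pos: [0.5626, -0.0512, 0.1183]
ee_rot: [0.0, 1.0, -0.029, -0.002]
contact_force: [-0.2, 0.4, -0.5]
grip_width: 0.704
grip_force: 0.0
shift [ 1.8  0.2 92.3] rot [ 0.   0.2 -0.2] [ 3.000e-01 -1.000e-01  1.798e+02]
[{'position': [211.8, 278.6], 'p': 0.56}]
```

View pics/b.png

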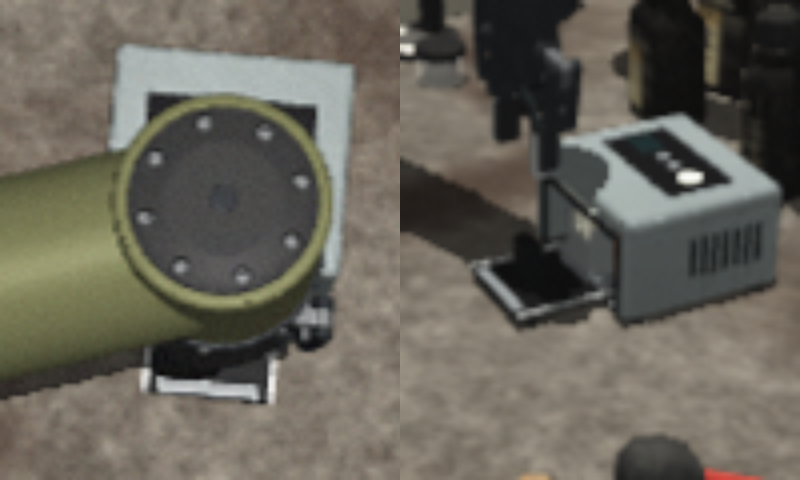

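The gripper hovers above the deck (left half), and in the scene view the pull's top shows near (219,281). I'll check that point against the top-camera estimate.

Run:
```python
from h import *
print(ray("scene",(219,281),.054)); print(proj("scene",[.564,-.0515,.054]),proj("scene",[.564,-.0515,.013]))
```

```text
[ 0.56493642 -0.04843119  0.054     ]
(np.float64(219.48466284528672), np.float64(281.2217860164136)) (np.float64(230.5911552662635), np.float64(281.2444457072572))
```

```bash
python3 -m crank '[[[1.5,0,35,0,0,0,55],[1.5,0,65,0,0,0,55],[1.5,0,84,0,0,0,55],[1.5,0,94,0,0,0,55],[1.5,0,94,0,0,0,25],[1.5,0,94,0,0,0,25],[1.5,0,94,0,0,0,25],[1.5,0,94,0,0,0,25]]]' 30; python3 -m crank '[[[0,0,0,0,0,0,25],[0,0,0,0,0,0,25]]]'
```

```text
time_s: 3.7
tool_pos: [0.5652, -0.0509, 0.0282]
ee_rot: [0.001, 1.0, -0.028, 0.001]
contact_force: [-1.8, -5.5, -1.8]
grip_width: 0.347
grip_force: 32.6
time_s: 3.9
tool_pos: [0.5652, -0.051, 0.0282]
ee_rot: [0.001, 1.0, -0.028, 0.001]
contact_force: [-1.0, -4.6, -0.7]
grip_width: 0.347
grip_force: 32.6
```

```bash
python3 -m crank '[[[-10,0,0,0,0,0,25],[-25,0,0,0,0,0,25],[-42,0,0,0,0,0,25],[-60,0,0,0,0,0,25],[-77,0,0,0,0,0,25],[-92,0,0,0,0,0,25],[-102,0,0,0,0,0,25],[-107,0,0,0,0,0,25],[-110,0,0,0,0,0,25],[-110,0,0,0,0,0,25]]]';  python3 -m crank '[[[-1.5,0,0,0,0,0,25],[-3,0,0,0,0,0,25],[-3,0,0,0,0,0,25]]]'
```

```text
time_s: 4.9
tool_pos: [0.4554, -0.0445, 0.0282]
ee_rot: [0.0, 1.0, -0.028, 0.001]
contact_force: [-0.1, -5.2, -1.3]
grip_width: 0.342
grip_force: 32.8
time_s: 5.2
tool_pos: [0.4555, -0.0444, 0.0282]
ee_rot: [0.0, 1.0, -0.028, 0.004]
contact_force: [16.0, -10.6, -11.6]
grip_width: 0.349
grip_force: 31.5
```

```bash
python3 -m crank '[[[2.5,0,0,0,0,0,25],[2.5,0,0,0,0,0,55],[2.5,0,0,0,0,0,55],[2.5,0,0,0,0,0,55],[2.5,0,-30,0,0,0,55],[2.5,0,-75,0,0,0,55],[2.5,0,-120,0,0,0,85],[-40,0,-140,0,0,0,85],[-80,0,-140,0,0,0,85],[-80,0,-140,0,0,0,85]]]'
python3 - <<'E'
from h import *
print(tool()[0])
im=manip.camera("top");b=manip.camera("scene")
for c in("top","scene"):
  for t in("pull","magazine","catch_l","catch_r"): print(c,t,[(r["position"],round(r["p"],2)) for r in manip.look_for(c,t)[:3]])
cv2.imwrite("pics/c.png",np.hstack([cv2.resize(im[150:270,230:330],(400,480)),cv2.resize(b[160:280,240:340],(400,480))]))
E
```

```text
time_s: 6.2
tool_pos: [0.3707, -0.039, 0.1696]
ee_rot: [-0.002, 1.0, -0.027, 0.004]
contact_force: [-0.1, -0.2, 1.0]
grip_width: 0.997
grip_force: 0.0
[ 0.37068297 -0.0389936   0.16963771]
top pull [([237.5, 279.8], 0.9)]
top magazine [([220.2, 278.7], 0.73)]
top catch_l []
top catch_r []
scene pull [([236.9, 255.6], 0.96)]
scene magazine [([226.6, 271.6], 0.8), ([236.5, 252.0], 0.27)]
scene catch_l [([213.9, 312.8], 0.45)]
scene catch_r [([213.9, 312.8], 0.45)]
```

View pics/c.png

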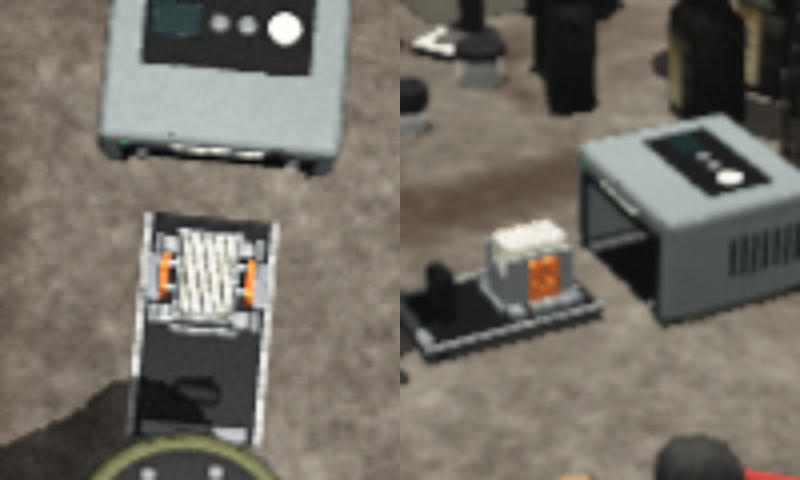

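Run:
```python
from h import *
f=lambda u,v:(150+v/4-.4,230+u/4-.4)
l=ray("top",f(165,272),.058);r=ray("top",f(250,282),.058);print(l,r,(l+r)/2)
a=ray("top",f(208,274),.064);print(a)
# deck rails -> yaw
p=[ray("top",f(*q),.013) for q in((150,215),(133,437),(276,226),(260,445))]
for i in(0,2): d=p[i]-p[i+1]; print(np.degrees(np.arctan2(d[1],d[0])))
P=[.529,-.0487,.1]
print(proj("scene",[.529,-.0487-.0295,.043]))
go(P,np.radians(-3.2))
```

```text
[ 0.5332658  -0.02186854  0.058     ] [ 0.52833461 -0.07733877  0.058     ] [ 0.5308002  -0.04960366  0.058     ]
[ 0.53212082 -0.0498525   0.064     ]
-2.5073307047527797
-2.8122180120522575
(np.float64(229.03032757825903), np.float64(275.66925409944275))
shift [157.    0.3  65.7] rot [ 0.1  0.1 -0. ] [ 2.0e-01 -1.0e-01  1.8e+02]
```

The picture shows the carriage fully out, with the magazine's orange catches at top-view pixels (218,271) and (220,292) and the near catch at (229.5,276) in the scene view. Both agree with the estimated dock at (0.530, -0.049).

```bash
python3 -m crank '[[[40,0,15,0,0,0,85],[80,0,30,0,0,0,85],[120,0.3,45,0,0,0,85],[158,0.3,58,0,0,0,85],[158,0.3,75,0,0,0,85],[158,0.3,100,0,0,0,85],[158,0.3,125,0,0,0,85],[158,0.3,135,0,0,0,85],[158,0.3,135,0,0,0,85]]]'
python3 - <<'E'
from h import *
go([.530,-.0488,.026],np.radians(-3.2))
b=manip.camera("scene")
cv2.imwrite("pics/d.png",cv2.resize(b[170:270,220:340],None,fx=6,fy=6))
E
```

```text
time_s: 7.6
tool_pos: [0.5289, -0.0488, 0.0298]
ee_rot: [0.001, 1.0, -0.028, -0.002]
contact_force: [-0.1, 0.8, 0.5]
grip_width: 0.995
grip_force: 0.0
shift [ 1.1 -0.1  3.8] rot [ 0.1  0.2 -0. ] [ 3.0e-01 -1.0e-01  1.8e+02]
```

View pics/d.png

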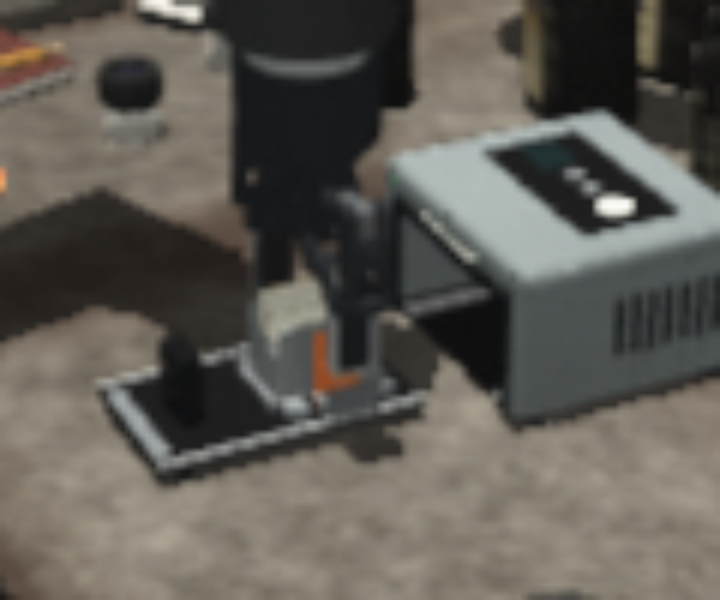

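The near finger stands at crop (355,340), i.e. pixel (227,279), in front of the orange catch. I'll check whether the rightward offset is only perspective.

Run:
```python
from h import *
for p in([.53,-.0785,.043],[.53,-.0915,.043],[.529,-.0488-.046,.045]): r,c=proj("scene",p); print(((c-220)*6,(r-170)*6))
```

```text
(np.float64(335.9927027525333), np.float64(353.94705022086583))
(np.float64(348.3082743863779), np.float64(365.24384774847147))
(np.float64(349.73877484637865), np.float64(365.2821586286613))
```

Perspective accounts for it, so I'll lower 4 mm and squeeze.

```bash
python3 -m crank '[[[0.5,0,4,0,0,0,85],[0.5,0,4,0,0,0,70],[0.5,0,4,0,0,0,60],[0.5,0,4,0,0,0,40],[0.5,0,4,0,0,0,40],[0.5,0,4,0,0,0,40],[0.5,0,4,0,0,0,40],[0.5,0,4,0,0,0,40]]]' 40;  python3 -m crank '[[[0,0,0,0,0,0,40],[0,0,0,0,0,0,40],[0,0,0,0,0,0,40]]]'; python3 -c "
from h import *
print(manip.observe()['grip_width']*85.4,manip.observe()['wrist_torque'])"
```

```text
time_s: 8.45
tool_pos: [0.5316, -0.0487, 0.0294]
ee_rot: [0.0, 1.0, -0.028, 0.002]
contact_force: [0.4, -0.8, 6.1]
grip_width: 0.515
grip_force: 42.5
time_s: 8.75
tool_pos: [0.5316, -0.0487, 0.0294]
ee_rot: [0.0, 1.0, -0.028, 0.001]
contact_force: [0.1, -0.1, 4.7]
grip_width: 0.516
grip_force: 42.5
44.08261028643232 [-0.24356512  0.11059487 -0.00849919]
```

Run:
```python
from h import *
b=manip.camera("scene")
cv2.imwrite("pics/e.png",cv2.resize(b[190:250,240:320],None,fx=9,fy=9,interpolation=2))
```

```text
(no output)
```

View pics/e.png

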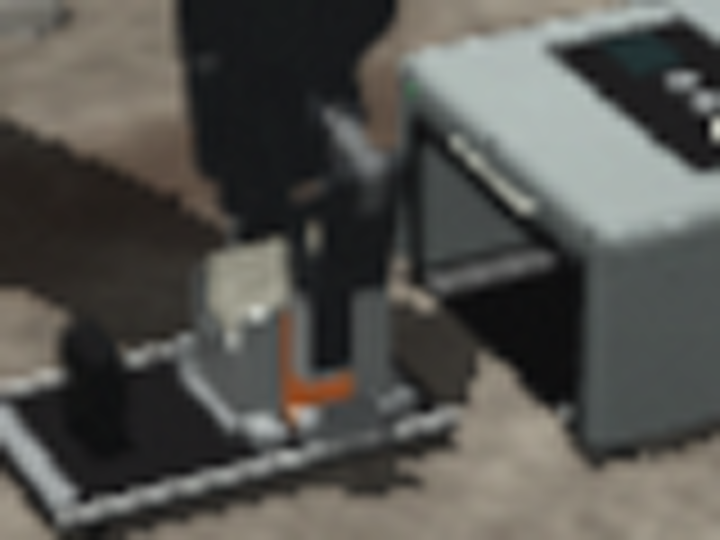

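The finger lies on the near catch at crop (330,330), orange showing only at its left and below, so the squeeze is good. I'll lift gently and check the force.

```bash
python3 -m crank '[[[0,0,-2,0,0,0,40],[0,0,-5,0,0,0,40],[0,0,-8,0,0,0,40],[0,0,-12,0,0,0,40],[0,0,-12,0,0,0,40]]]' 45
python3 - <<'E'
from h import *
b=manip.camera("scene");im=manip.camera("top")
cv2.imwrite("pics/f.png",np.hstack([cv2.resize(im[180:260,240:320],(400,400)),cv2.resize(b[180:260,230:310],(400,400))]))
E
```

```text
time_s: 9.3
tool_pos: [0.5308, -0.0485, 0.0402]
ee_rot: [0.0, 1.0, -0.028, 0.0]
contact_force: [-0.1, -0.0, -1.7]
grip_width: 0.509
grip_force: 46.3
```

View pics/f.png

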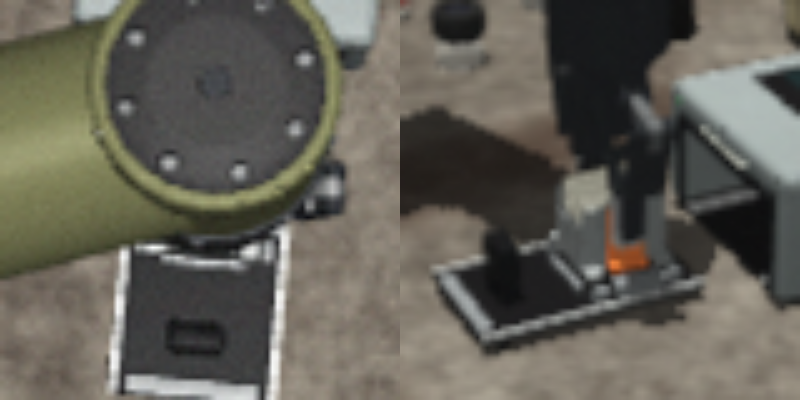

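The weight (about -1.7 N) hangs on the gripper, and the magazine top rose from row 217 to row 214. The catch emerging above the lip shows more orange. I'll lift on, slowly, moving straight up.

```bash
python3 -m crank '[[[0,0,-6,0,0,0,40],[0,0,-16,0,0,0,40],[0,0,-30,0,0,0,40],[0,0,-48,0,0,0,40],[0,0,-68,0,0,0,40],[0,0,-88,0,0,0,40],[0,0,-108,0,0,0,40],[0,0,-126,0,0,0,40],[0,0,-138,0,0,0,40],[0,0,-145,0,0,0,40]]]'; python3 -m crank '[[[-20,0,-5,0,0,0,40],[-40,0,-10,0,0,0,40],[-55,0,-12,0,0,0,40],[-60,0,-12,0,0,0,40],[-60,0,-12,0,0,0,40],[-60,0,-12,0,0,0,40],[-60,0,-12,0,0,0,40]]]';  python3 - <<'E'
from h import *
b=manip.camera("scene");im=manip.camera("top")
cv2.imwrite("pics/g.png",np.hstack([cv2.resize(im[180:280,230:330],(400,400)),cv2.resize(b[140:260,190:310],(400,400))]))
for c in("top","scene"):
  for t in("pull","magazine","catch_l"): print(c,t,[(r["position"],round(r["p"],2)) for r in manip.look_for(c,t)[:3]])
E
```

```text
time_s: 10.4
tool_pos: [0.5309, -0.0485, 0.1866]
ee_rot: [-0.0, 1.0, -0.028, 0.001]
contact_force: [0.3, 0.9, -2.0]
grip_width: 0.509
grip_force: 46.3
time_s: 11.1
tool_pos: [0.4708, -0.0452, 0.196]
ee_rot: [0.0, 1.0, -0.028, -0.001]
contact_force: [-0.1, -0.1, -1.1]
grip_width: 0.513
grip_force: 46.3
top pull [([253.9, 283.5], 0.43), ([229.0, 385.7], 0.19)]
top magazine [([256.5, 283.0], 0.57)]
top catch_l []
scene pull [([235.1, 259.0], 0.94), ([281.1, 312.5], 0.2)]
scene magazine [([185.6, 249.4], 0.72)]
scene catch_l [([213.9, 316.2], 0.7), ([189.0, 255.0], 0.54)]
```

View pics/g.png

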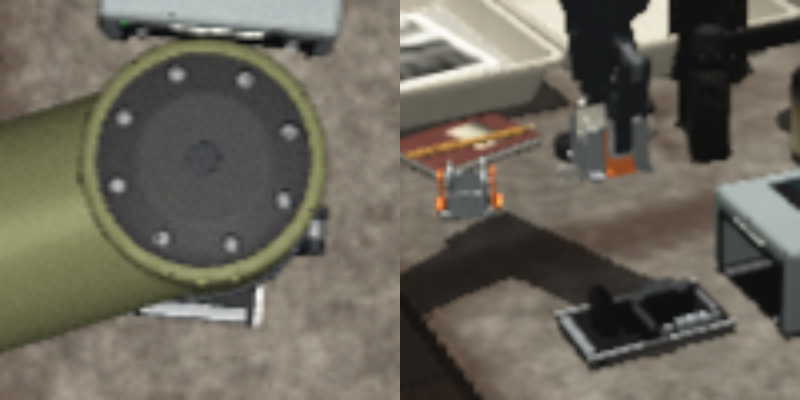

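The magazine hangs level in the gripper, well above the empty dock (crop (610,140)). Next I'll check that the carriage hasn't crept, by matching its front corner and pull against the earlier picture.

Run:
```python
from h import *
old=cv2.imread("pics/c.png")[:,400:]; b=manip.camera("scene"); s=manip.observe()
new=cv2.resize(b[160:280,240:340],(400,480))
for n,(r0,r1,c0,c1) in {"front":(300,365,12,70),"pull":(260,320,20,60),"scanner":(150,300,180,340)}.items():
    m=cv2.matchTemplate(new,old[r0:r1,c0:c1],cv2.TM_CCOEFF_NORMED); _,v,_,l=cv2.minMaxLoc(m); print(n,round(v,3),(l[0]-c0)/4,(l[1]-r0)/4)
a=proj("scene",[.455,-.044,.054]);c=proj("scene",[.460,-.0443,.054]);print("5mm in =",c[1]-a[1],c[0]-a[0])
print(s["time_s"],s["tool_pos"],s["grip_width"],s["grip_force"])
```

```text
front 0.921 0.5 0.0
pull 0.826 1.25 0.0
scanner 1.0 0.0 0.0
5mm in = 1.5105967543097165 -0.36791869169022107
11.55 [ 0.47057008 -0.04515732  0.1965121 ] 0.510385730601851 46.31931960582733
```

The match hints at maybe 2 mm of creep, with shadows blurring it. I'll swing aside for a clear top view.

```bash
python3 -m crank '[[[0,-10,0,0,0,0,40],[0,-30,0,0,0,0,40],[0,-55,0,0,0,0,40],[0,-85,0,0,0,0,40],[0,-115,0,0,0,0,40],[0,-140,0,0,0,0,40],[0,-155,0,0,0,0,40],[0,-160,0,0,0,0,40],[0,-160,0,0,0,0,40],[0,-160,0,0,0,0,40]]]'
python3 - <<'E'
from h import *
old=cv2.imread("pics/c.png"); b=manip.camera("scene"); im=manip.camera("top")
T=cv2.resize(im[150:270,230:330],(400,480)); S=cv2.resize(b[160:280,240:340],(400,480))
def mt(n,new,o,w):
    r0,r1,c0,c1=w; m=cv2.matchTemplate(new,o[r0:r1,c0:c1],cv2.TM_CCOEFF_NORMED); _,v,_,l=cv2.minMaxLoc(m); print(n,round(v,3),(l[0]-c0)/4,(l[1]-r0)/4)
mt("S front",S,old[:,400:],(300,365,12,70)); mt("S pull",S,old[:,400:],(260,320,20,60)); mt("S rear corner",S,old[:,400:],(290,330,160,215))
mt("T pull",T,old[:,:400],(365,415,165,230)); mt("T back",T,old[:,:400],(200,240,140,290)); mt("T scanner",T,old[:,:400],(20,150,90,340))
a=proj("top",np.array([.455,-.044,.054]));c=proj("top",np.array([.460,-.0443,.054]));print("5mm top",c[0]-a[0])
cv2.imwrite("pics/h.png",np.hstack([T,S]))
E
```

```text
time_s: 12.55
tool_pos: [0.4795, 0.1141, 0.1966]
ee_rot: [0.0, 1.0, -0.028, 0.0]
contact_force: [-0.7, -1.3, -2.3]
grip_width: 0.507
grip_force: 46.3
S front 0.924 0.5 0.0
S pull 0.974 0.25 0.0
S rear corner 0.931 0.0 0.0
T pull 0.649 -31.25 -73.5
T back 0.837 0.0 -0.5
T scanner 0.999 0.0 0.0
5mm top -1.9314956357058293
```

View pics/h.png

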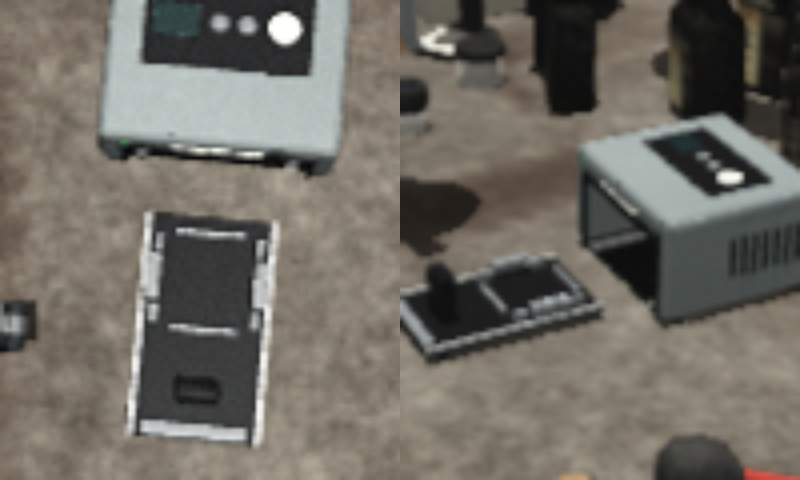

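The carriage is still out: rear corner unmoved, shifts at most 0.5 px, about 1 mm. The bench is clear of contact and the magazine is held still, so I'm handing in.

```bash
python3 -m crank '[[[0,0,0,0,0,0,40],[0,0,0,0,0,0,40],[0,0,0,0,0,0,40]]]'; python3 -c "
from station import manip
print(manip.finish_job())"
```

```text
time_s: 12.95
tool_pos: [0.4795, 0.1143, 0.1966]
ee_rot: [0.0, 1.0, -0.028, 0.0]
contact_force: [-0.0, 0.4, -1.1]
grip_width: 0.511
grip_force: 46.3
the job is handed in; nothing more can be done
None
```

The job is handed in: the carriage was drawn out to its stop and is still there to within about 1–2 mm, and the gripper holds the magazine still, level as far as the pictures show, clear of carriage and scanner; the 46 N grip should keep both catches squeezed in, though I only saw the near one.

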